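# Seat a vial in a dry-bath heater with a push-latch cover

## Robot

A 6-joint arm with a two-finger parallel gripper is mounted at the origin on a cart in front of the work surface, level with it; the furniture and walls round the work are solid. World frame = base frame: x ahead of the robot, y to its left, z up, the work surface at z = 0. Lengths are in m, angles in rad, forces in N, time in s.
With the tool pointing down it reaches from about 0.3 to 0.75 m from the base axis. Payload 8.5 kg.
Tool frame: the origin (TCP) lies on the centre line of the jaws, within the pads' length; the fingertips stand 22 mm ahead of it and the grasp point (between the pads) lies 3 mm ahead of it; z points along the fingers, y is the line along which they close (so a half turn about z gives the same grasp; the last joint's range is limited). The gripper opens to 85 mm and grips with 20 to 120 N. Pads are 22 mm wide; open, the fingers measure 114 mm over their backs; the gripper's body (76 mm by 85 mm) begins 54 mm behind the grasp point. The pads swing forward as they close: fully open they stand 13 mm farther back than shut.
Start: joints at [0.989, 0.381, 1.297, -0, 1.464, -0.215], TCP at [0.197, 0.513, 0.253] pointing down, gripper open.
Joint ranges: [-3.11, 3.11], [-0.89, 2.33], [0.22, 2.48], [-1.42, 4.56], [0.17, 2.85], [-2.88, 2.88]. Speed limits (rad/s): [2.39, 2.39, 3.14, 3.14, 3.14, 3.14].

## Interface

Orientations are given as [roll, pitch, yaw] about the fixed x, y, z axes, in that order (R = Rz(yaw) Ry(pitch) Rx(roll)).
In Python, from station import arm, viewer, workorder gives the robot as it stands.
- The arm moves only by the tool apply_moves, never from a script. Its argument "motion" is a list of rows, each a list of 7 numbers: the opening in per cent of the stroke, from 0 (shut) to 100 (fully open), then the shift along the tool's x, y, z in units of 30 mm (1.0 is 30 mm), then the turn, a rotation vector about the tool's x, y, z in units of 6 degrees (1.0 is 6 degrees). In form: [[grip, dx, dy, dz, wx, wy, wz], ...]. A call has 1 to 12 rows; each row is the pose to reach, as a shift and turn from the pose commanded when the call began, along the tool's axes at that moment; what a row does not reach only later rows make up. A row lasts 1/10 s, in which the tool goes at most 50 mm and 8.59 degrees, less where a joint would pass 70% of its speed; a pose out of reach is approached as far as the arm can. A call with a gripper value outside its range is refused whole. The fingers move at their own pace and stop on an object; the grip force is fixed at half the most. Time passes only in rows, so rows that repeat a pose let the fingers close. It gives the time, the measured TCP pose, the force, the opening and the grip force at its end, in the units of the state.
- arm.read_state(): the state, without advancing time (a new reading comes with each control period).
- viewer.camera(name): name is "scene" or "top" or "wrist"; returns the picture (480x640x3 uint8, red, green, blue); there is no depth.
- viewer.camera_info(name): a dict with "fx", "fy", "cx", "cy" (pixels), "world_to_cam" (4x4, takes a point from world to camera coordinates). Camera axes: x right, y up, looking along -z (the intrinsics and any distortion apply to the point x, -y, -z); pixel columns grow to the right and rows downward; lengths in m; the calibration is good to about 2 mm. A picture is of the moment at which its call begins: read the wrist's pose just before it. camera_info takes no time and is no camera call; for the wrist camera it gives the pose at the moment of the call.
- workorder.close_job(): hands the job in; it is judged then, once.
The state is a dict: "t": time; "joint_pos": joint angles; "qvel": joint speeds; "effort": joint torques, N m; "tool_pos": TCP position; "tool_rot": TCP orientation; "wrist_force": force on the tool from outside, world axes, zero at the start; "moment": the same for the moment, N m; "finger_gap": opening from 0.0 (shut) to 1.0 (fully open); "gripper_force": force on a finger pad.
Only numpy, scipy, OpenCV 4.12 (cv2) and the standard library are available. Lean on these libraries where they do the work, as an engineer would, in place of code of your own. Each camera call takes 0.05 s, during which the arm holds its last target. There are 200 camera calls.

## Task

One of the three vials in the small dry-bath heater stands too high in its well. Press the blue pad on the front of the clear cover down and let go so that the push latch pops the cover open, push the high vial fully down into its well with a fingertip, then swing the cover down again and press the pad until it latches shut and stays shut by itself. Only press and push: do not lift any of the vials, and leave the bottle, the loose extract vial and the marker around the heater where they stand.

Things in the scene. Friction and masses are not known exactly. Their poses are not given: they have to be found in the camera images.
- dry_bath: dry-bath heater, white and grey, 150 mm deep (x), 180 wide (y), 124 high, fixed to the worktop; origin at the centre of its underside, +x from its front (display, keys) to its rear. Open chamber 104 mm (x) by 150 (y); front wall 110 mm high, rear 114, sides 124. Three vial wells in a row at x = -12 mm, y = -42, 0, 42 mm; which vial is where varies
- cover (a joint): angle (rad) of the clear cover about its rear hinge: 0 latched shut, grows as it opens up and back, 1.80 fully open (13 degrees past upright), -0.050 pressed to its stop. A damped spring, 2 to 3 N at the pad, always drives it open, in about 2 s. Pressing the pad to the stop (6 mm, 3 to 5 N) and letting it rise frees the shut cover, and latches a cover swung down; a slight press changes nothing
- cover_pad (a point): centre of the top of the blue ribbed pad (16 mm in x, 50 in y) at the middle of the cover's front bar, 123 mm from the hinge axis; moves with the cover. The cover is a dark frame with clear window, 132 mm from hinge axis to front edge, 148 mm wide, 6 mm thick; the pad's top is 6 mm above the cover's middle plane, in which the hinge axis lies
- cover_hinge (a point): middle of the cover's hinge axis at the rear top of the heater, 121 mm above the worktop, 62 mm behind the heater's centre; the axis runs along the heater's y
- vial_red (a joint): height of the red-labelled vial above its home position in its well (m): 0 fully home; this is the one that starts 8 to 12 mm too high. A silicone ring holds it where it is left; 3 N moves it, and it stops hard at 0
- vial_red_top (a point): centre of the top of the red-labelled vial's grey crimp cap (21 mm across); when home it is 99 mm above the worktop, level with the other caps
- vial_blue (a joint): the same for the blue-labelled vial, which is home (0) from the start
- vial_blue_top (a point): centre of the top of the blue-labelled vial's crimp cap, 99 mm above the worktop
- vial_plain (a joint): the same for the unlabelled vial, which is home (0) from the start
- vial_plain_top (a point): centre of the top of the unlabelled vial's crimp cap, 99 mm above the worktop
- clear_bottle: clear bottle with black cap, 59 mm across, 116 mm high, standing loose behind the heater; origin at the centre of its underside. To be left alone
- extract_vial: vial with orange extract and black cap, 26 mm across, 91 mm high, standing loose behind the heater; origin at the centre of its underside. To be left alone
- marker: white marker pen with black cap, 136 mm long, 13 mm thick, lying in front of the heater; origin at the centre of its underside. To be left alone

How it is judged:
By the outcome, as a careful person would: the job done as asked, in the order asked, and still so for the second after the job is handed in, with the robot touching nothing.
It also fails if it takes over 59 s, if anything falls off the work surface, if the arm or the gripper's body presses on something with over 40 N, if the wrist force passes 120 N, or if a joint passes its speed limit or range.

## Working session

There is one attempt and no reset: what is moved stays moved. The work goes in short steps, Python scripts to look and compute and a tool call to move; the robot and the scene stay as the last step left them, time stands still between calls to the robot, and variables do not carry over. Pictures are saved under pics/ and viewed, at most 10 in all, crops included, and the job is handed in when it is done.

Besides the shell and the picture viewer there is one more tool, called as a command line: name --pt "numbers of a row" for each row, then --argument value for the rest. apply_moves: Moves the arm, as the interface text tells. Its arguments: {"type":"object","properties":{"motion":{"type":"array"}},"required":["motion"]}

```bash
mkdir -p pics; ls; python3 - <<'E'
from station import arm, viewer
import cv2
s=arm.read_state();print(s)
for n in("scene","top"):
    i=viewer.camera_info(n);print(n,i)
    cv2.imwrite(f"pics/{n}0.png",viewer.camera(n)[:,:,::-1])
E
```

```text
pics
{'t': 0.0, 'joint_pos': array([ 9.88682235e-01,  3.81181305e-01,  1.29825312e+00, -5.73844024e-06,
        1.46359217e+00, -2.15323791e-01]), 'qvel': array([ 1.36976492e-03, -1.20909500e-03, -4.39092372e-04, -1.03152591e-03,
        8.22202146e-05,  3.99815064e-05]), 'effort': array([-9.16184254e-04, -4.48458731e+01, -2.31280017e+01, -2.82376577e-04,
        4.72740692e-03,  1.00219148e-05]), 'tool_pos': array([0.19711124, 0.51318787, 0.25272222]), 'tool_rot': array([-3.14019060e+00, -3.00809967e-04,  2.77480276e+00]), 'wrist_force': array([-0.49816081, -0.27655435, -0.20084951]), 'moment': array([-0.01023056, -0.03524791, -0.00835502]), 'gripper_force': 0.0, 'finger_gap': 1.0044121156463004}
scene {'fx': 602.6429979560911, 'fy': 602.6429979560911, 'cx': 322.14636036475747, 'cy': 241.93291921536462, 'world_to_cam': array([[ 0.84202311, -0.53909643,  0.01929051, -0.56239549],
       [ 0.39098739,  0.63454563,  0.66669386, -0.2083026 ],
       [-0.37165298, -0.55382929,  0.74508199, -0.78694631],
       [ 0.        ,  0.        ,  0.        ,  1.        ]])}
top {'fx': 504.353423282293, 'fy': 504.353423282293, 'cx': 315.01285979990587, 'cy': 245.53407480948965, 'world_to_cam': array([[ 0.02277707, -0.99938558,  0.02663945, -0.14835846],
       [ 0.99269877,  0.02576568,  0.11783582, -0.56859875],
       [-0.1184498 ,  0.023761  ,  0.99267571, -0.87556782],
       [ 0.        ,  0.        ,  0.        ,  1.        ]])}
```

View pics/scene0.png

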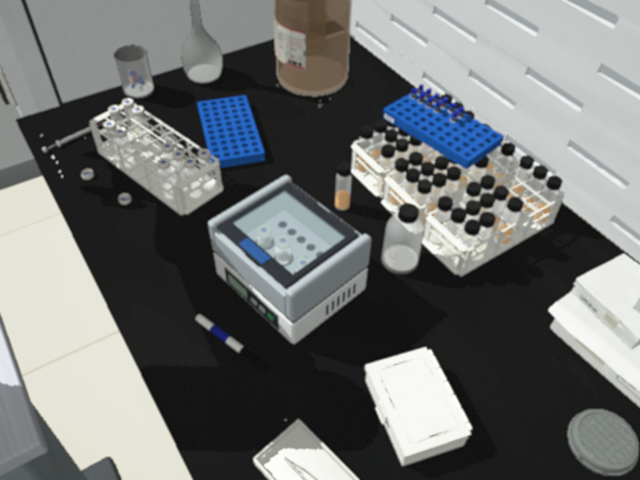

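View pics/top0.png

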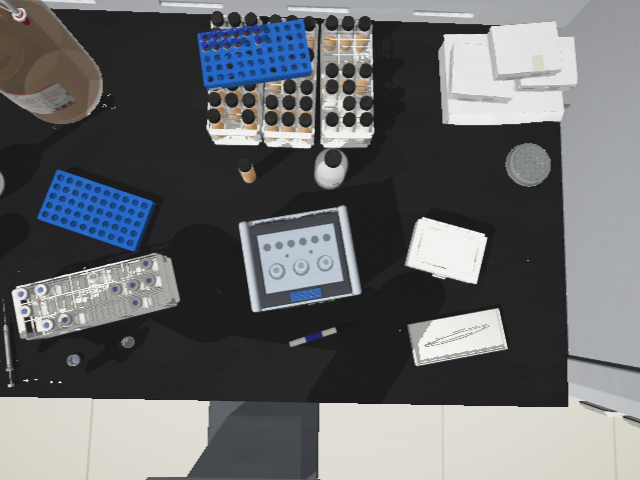

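The heater is at about (300,258) in the top view, with its pad at (306,295) and the marker at (313,336). I'll enlarge the heater in both views.

```bash
python3 - <<'E'
import cv2,numpy as np
a=cv2.imread("pics/top0.png")[195:325,230:370];b=cv2.imread("pics/scene0.png")[170:345,200:380]
cv2.imwrite("pics/c0.png",np.hstack([cv2.resize(a,(431,400),interpolation=3),cv2.resize(b,(369,400),interpolation=3)][:2])) 
E
```

```text
(no output)
```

View pics/c0.png

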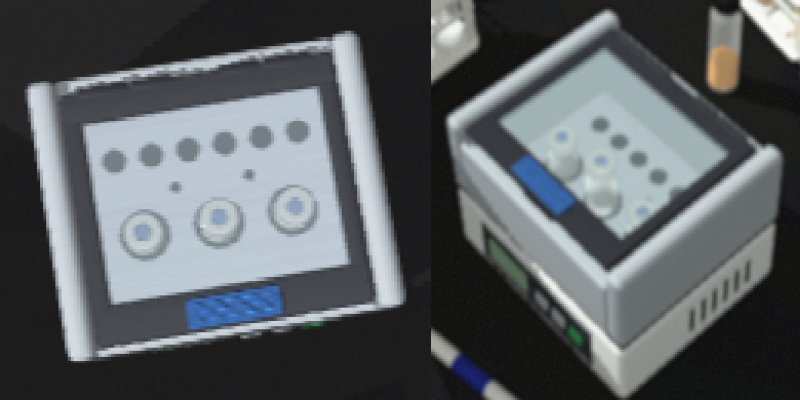

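```bash
cat > h.py <<'E'
from station import arm, viewer
import numpy as np, cv2
from scipy.optimize import least_squares
from scipy.spatial.transform import Rotation as R
def proj(n,P):
    i=viewer.camera_info(n) if isinstance(n,str) else n
    c=np.atleast_2d(P)@i["world_to_cam"][:3,:3].T+i["world_to_cam"][:3,3]
    return np.c_[i["cx"]-i["fx"]*c[:,0]/c[:,2], i["cy"]+i["fy"]*c[:,1]/c[:,2]]
def ray(n,uv,z):
    i=viewer.camera_info(n) if isinstance(n,str) else n
    M=i["world_to_cam"];d=M[:3,:3].T@[(uv[0]-i["cx"])/i["fx"],-(uv[1]-i["cy"])/i["fy"],-1]
    o=-M[:3,:3].T@M[:3,3];return o+d*(z-o[2])/d[2]
def W(p,L):
    L=np.atleast_2d(L);c,s=np.cos(p[2]),np.sin(p[2])
    return np.c_[p[0]+c*L[:,0]-s*L[:,1],p[1]+s*L[:,0]+c*L[:,1],L[:,2]]
E
python3 - <<'E'
from h import *
L=np.array([[-.061,0,.127],[.075,.09,.124],[.075,-.09,.124],[-.075,-.09,.124],[-.075,.09,.124]])
uv=np.array([[306.3,294.8],[239.1,223],[345.3,205.7],[361.2,291.5],[253.4,312]])
i=viewer.camera_info("top")
r=least_squares(lambda p:(proj(i,W(p,L))-uv).ravel(),[.5,-.1,0],loss="soft_l1");p=r.x
print(p,(proj(i,W(p,L))-uv).round(1))
for z in(.099,.109):
  V=W(p,[[-.012,y,z] for y in(.042,0,-.042)]);print(V.round(4),proj(i,V).round(1),proj("scene",V).round(1))
print(W(p,L[:1]),proj("scene",W(p,L)).round(1))
print("marker",ray("top",(313,336),.013),[ray("top",u,z)for u,z in(((247,163),.09),((331,158),.116))])
s=arm.read_state();print(R.from_euler("xyz",s["tool_rot"]).as_matrix().round(3))
E
```

```text
[ 0.54126658 -0.10823747  0.20187527] [[ 0.2 -0.2]
 [-1.5 -0.9]
 [ 0.4 -2.3]
 [ 1.7  1.8]
 [-0.7  1.3]]
[[ 0.5211 -0.0695  0.099 ]
 [ 0.5295 -0.1106  0.099 ]
 [ 0.5379 -0.1518  0.099 ]] [[276.4 270.4]
 [301.2 266. ]
 [325.9 261.6]] [[263.7 229.9]
 [283.1 245.8]
 [303.5 262.5]]
[[ 0.5211 -0.0695  0.109 ]
 [ 0.5295 -0.1106  0.109 ]
 [ 0.5379 -0.1518  0.109 ]] [[276.1 270. ]
 [301.2 265.5]
 [326.2 261. ]] [[263.3 225.1]
 [282.9 241.1]
 [303.4 257.8]]
[[ 0.48150535 -0.12046839  0.127     ]] [[255.1 250.8]
 [286.  173. ]
 [373.4 237.1]
 [292.8 297.5]
 [206.  221.9]]
marker [ 0.40952557 -0.1351181   0.013     ] [array([ 0.70586231, -0.01255212,  0.09      ]), array([ 0.71138853, -0.1560533 ,  0.116     ])]
[[-0.933  0.359 -0.001]
 [ 0.359  0.933 -0.001]
 [ 0.    -0.001 -1.   ]]
```

The scene-view cap rows give the left vial (264,229) and right vial (303,262) at home. The middle cap at (282,240) is about 10 mm high, so the middle vial is the red one. I'll move above the pad with the fingers shut.

apply_moves --pt "0 -16.4 -16.3 0 0 0 -5.4" --pt "0 -16.4 -16.3 0 0 0 -5.4" --pt "0 -16.4 -16.3 0 0 0 -5.4" --pt "0 -16.4 -16.3 0 0 0 -5.4" --pt "0 -16.4 -16.3 0 0 0 -5.4" --pt "0 -16.4 -16.3 0 0 0 -5.4" --pt "0 -16.4 -16.3 0 0 0 -5.4" --pt "0 -16.4 -16.3 0 0 0 -5.4" --pt "0 -16.4 -16.3 0 0 0 -5.4" --pt "0 -16.4 -16.3 0 0 0 -5.4" --pt "0 -16.4 -16.3 0 0 0 -5.4" --pt "0 -16.4 -16.3 0 0 0 -5.4"

```text
t: 1.3
tool_pos: [0.4346, -0.0167, 0.2533]
tool_rot: [3.141, -0.0, -2.943]
wrist_force: [1.0, 0.7, 0.3]
finger_gap: -0.003
gripper_force: 0.0
```

apply_moves --pt "0 -0.6 -3.0 0 0 0 0" --pt "0 -0.6 -3.0 0 0 0 0" --pt "0 -0.6 -3.0 0 0 0 0" --pt "0 -0.6 -3.0 0 0 0 0" --pt "0 -0.6 -3.0 0 0 0 0" --pt "0 -0.6 -3.0 0 0 0 0"

```text
t: 1.9
tool_pos: [0.4694, -0.0982, 0.2535]
tool_rot: [3.141, -0.0, -2.941]
wrist_force: [0.4, 0.4, -0.8]
finger_gap: 0.002
gripper_force: 0.0
```

```bash
python3 - <<'E'
from h import *
p=[.54127,-.10824,.20188]
s=arm.read_state();i=viewer.camera_info("wrist");im=viewer.camera("wrist")
cv2.imwrite("pics/w1.png",im[:,:,::-1]);print(s["tool_pos"],s["tool_rot"],s["t"],s["wrist_force"])
print(i,proj(i,W(p,[[-.061,0,.127],[-.061,.025,.127],[-.061,-.025,.127],[-.012,0,.109]])).round(1))
E
```

```text
[ 0.46941346 -0.09817666  0.25352977] [ 3.14149553e+00 -5.82168159e-06 -2.94140238e+00] 1.9 [ 0.37678739  0.35649315 -0.84042492]
{'fx': 340.5598551545681, 'fy': 340.5598551545681, 'cx': 311.85205173788705, 'cy': 234.54592013423073, 'world_to_cam': array([[-1.98700938e-01,  9.80060028e-01, -5.28488514e-04,
         1.89145993e-01],
       [-9.41321687e-01, -1.90997040e-01, -2.78268956e-01,
         4.60225945e-01],
       [-2.72821220e-01, -5.47948248e-02,  9.60503050e-01,
        -2.56590335e-01],
       [ 0.00000000e+00,  0.00000000e+00,  0.00000000e+00,
         1.00000000e+00]])} [[279.5 241.6]
 [312.3 241.5]
 [246.6 241.6]
 [283.  290.2]]
```

View pics/w1.png

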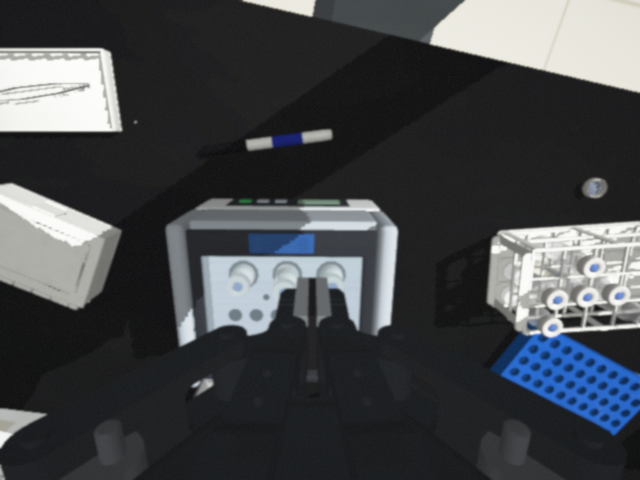

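The pad is at (282,243), within about 2 mm of the prediction. I'll descend to just above it.

apply_moves --pt "0 -0.26 -0.78 1.0 0 0 0" --pt "0 -0.26 -0.78 2.0 0 0 0" --pt "0 -0.26 -0.78 2.7 0 0 0" --pt "0 -0.26 -0.78 3.1 0 0 0" --pt "0 -0.26 -0.78 3.1 0 0 0" --pt "0 -0.26 -0.78 3.1 0 0 0" --pt "0 -0.26 -0.78 3.1 0 0 0"

```text
t: 2.65
tool_pos: [0.4824, -0.1206, 0.1614]
tool_rot: [-3.14, 0.001, -2.942]
wrist_force: [0.1, 0.5, -0.2]
finger_gap: 0.002
gripper_force: 0.0
```

apply_moves --pt "0 0 0 0.2 0 0 0" --pt "0 0 0 0.35 0 0 0" --pt "0 0 0 0.45 0 0 0" --pt "0 0 0 0.5 0 0 0" --pt "0 0 0 0.54 0 0 0" --pt "0 0 0 0.58 0 0 0" --pt "0 0 0 0.62 0 0 0" --pt "0 0 0 0.64 0 0 0" --pt "0 0 0 0.64 0 0 0"

```text
t: 3.55
tool_pos: [0.482, -0.1207, 0.1424]
tool_rot: [-3.141, 0.001, -2.943]
wrist_force: [-5.6, 0.9, 15.7]
finger_gap: 0.005
gripper_force: 7.4
```

apply_moves --pt "0 0 0 -0.2 0 0 0" --pt "0 0 0 -0.6 0 0 0" --pt "0 1.0 0 -0.6 0 0 0" --pt "0 2.5 0 -0.8 0 0 0" --pt "0 3.5 0 -1.0 0 0 0" --pt "0 3.5 0 -1.0 0 0 0" --pt "0 3.5 0 -1.5 0 0 0" --pt "0 3.5 0 -2.5 0 0 0" --pt "0 3.5 0 -3.5 0 0 0" --pt "0 3.5 0 -3.5 0 0 0" --pt "0 3.5 0 -3.5 0 0 0" --pt "0 3.5 0 -3.5 0 0 0"

```text
t: 4.75
tool_pos: [0.3791, -0.1412, 0.2452]
tool_rot: [3.14, -0.001, -2.943]
wrist_force: [-0.9, 0.8, -0.1]
finger_gap: 0.002
gripper_force: 0.0
```

apply_moves --pt "0 0 0 0 0 0 0" --pt "0 0 0 0 0 0 0" --pt "0 0 0 0 0 0 0" --pt "0 0 0 0 0 0 0" --pt "0 0 0 0 0 0 0" --pt "0 0 0 0 0 0 0" --pt "0 0 0 0 0 0 0" --pt "0 0 0 0 0 0 0" --pt "0 0 0 0 0 0 0" --pt "0 0 0 0 0 0 0"

```text
t: 5.75
tool_pos: [0.3791, -0.1414, 0.2462]
tool_rot: [-3.142, -0.0, -2.943]
wrist_force: [0.4, -0.2, 0.1]
finger_gap: -0.0
gripper_force: 0.0
```

```bash
python3 - <<'E'
from h import *
p=[.54127,-.10824,.20188]
s=arm.read_state();print(s["tool_pos"],s["t"],s["wrist_force"])
i=viewer.camera_info("wrist");w=viewer.camera("wrist");t=viewer.camera("top");c=viewer.camera("scene")
a=cv2.resize(c[110:345,190:400],(400,448),interpolation=3);b=cv2.resize(w,(400,300));d=cv2.resize(t[190:330,230:370],(148,148))
f=np.zeros((448,800,3),np.uint8);f[:,:400]=a;f[:300,400:]=b;f[300:,400:548]=d
cv2.imwrite("pics/o1.png",f[:,:,::-1]);cv2.imwrite("pics/w2.png",w[:,:,::-1])
for n in(i,"scene"):print(proj(n,W(p,[[-.012,y,z]for y in(.042,0,-.042)for z in(.099,.109)])).round(0).tolist())
E
```

```text
[ 0.37909115 -0.14142659  0.24617331] 5.75 [ 0.36308351 -0.20787477  0.09320542]
[[357.0, 383.0], [358.0, 391.0], [312.0, 384.0], [312.0, 391.0], [267.0, 384.0], [266.0, 391.0]]
[[264.0, 230.0], [263.0, 225.0], [283.0, 246.0], [283.0, 241.0], [303.0, 263.0], [303.0, 258.0]]
```

View pics/o1.png

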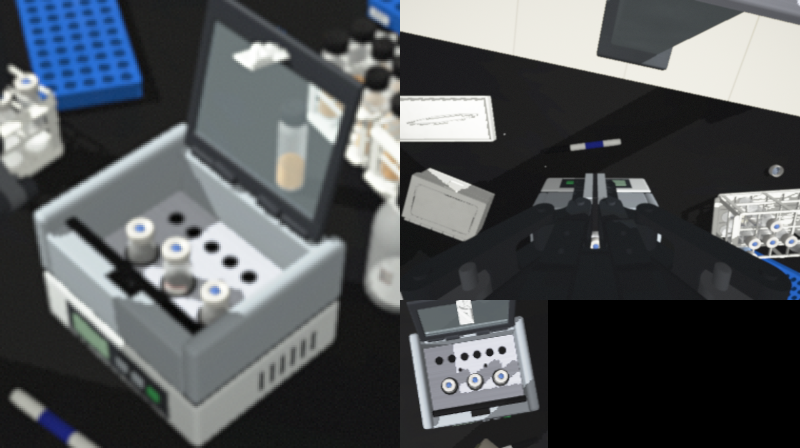

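The cover is open. The middle vial, with its cap at (282,240) in the full scene view, is the high one and shows a reddish label. I'll move over it.

apply_moves --pt "0 -1.5 0.03 0 0 0 0" --pt "0 -3.0 0.03 0 0 0 0" --pt "0 -4.3 0.03 0.5 0 0 0" --pt "0 -5.12 0.03 1.5 0 0 0" --pt "0 -5.12 0.03 2.5 0 0 0" --pt "0 -5.12 0.03 3.1 0 0 0" --pt "0 -5.12 0.03 3.1 0 0 0" --pt "0 -5.12 0.03 3.1 0 0 0" --pt "0 -5.12 0.03 3.1 0 0 0"

```text
t: 6.8
tool_pos: [0.53, -0.1105, 0.1545]
tool_rot: [-3.14, 0.002, -2.943]
wrist_force: [-0.5, -0.2, 0.4]
finger_gap: -0.001
gripper_force: 0.0
```

```bash
python3 - <<'E'
from h import *
s=arm.read_state();print(s["tool_pos"],s["t"],s["wrist_force"])
w=viewer.camera("wrist");c=viewer.camera("scene")
f=np.hstack([cv2.resize(c[110:345,190:400],(400,448),interpolation=3),cv2.resize(w[130:400,200:441],(400,448),interpolation=3)])
cv2.imwrite("pics/v1.png",f[:,:,::-1])
E
```

```text
[ 0.52999651 -0.1105325   0.1545403 ] 6.8 [-0.50936503 -0.17618435  0.43154746]
```

View pics/v1.png

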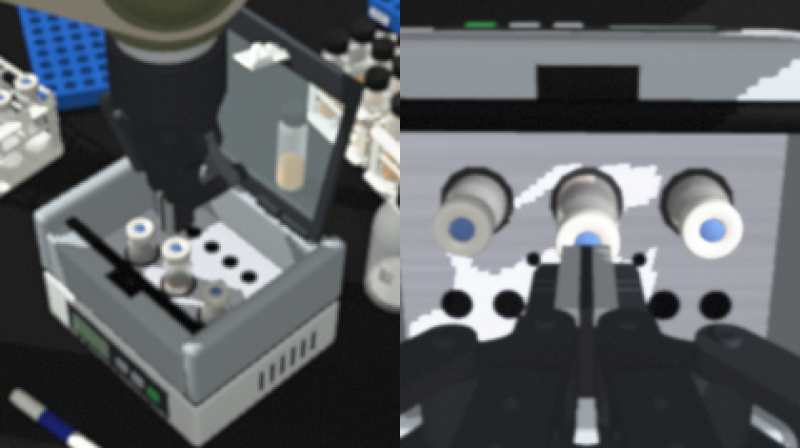

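The fingertips are centred on the cap, both at (588,248) in the right panel. I'll push down.

apply_moves --pt "0 0 0 0.3 0 0 0" --pt "0 0 0 0.55 0 0 0" --pt "0 0 0 0.65 0 0 0" --pt "0 0 0 0.75 0 0 0" --pt "0 0 0 0.85 0 0 0" --pt "0 0 0 0.93 0 0 0" --pt "0 0 0 1.0 0 0 0" --pt "0 0 0 1.05 0 0 0" --pt "0 0 0 1.07 0 0 0" --pt "0 0 0 1.07 0 0 0"

```text
t: 7.9
tool_pos: [0.5296, -0.1102, 0.121]
tool_rot: [-3.142, 0.0, -2.943]
wrist_force: [0.2, -0.1, 1.4]
finger_gap: -0.001
gripper_force: 0.0
```

apply_moves --pt "0 0 0 0.03 0 0 0" --pt "0 0 0 0.06 0 0 0" --pt "0 0 0 0.08 0 0 0" --pt "0 0 0 0.08 0 0 0"

```text
t: 8.3
tool_pos: [0.5296, -0.1102, 0.1186]
tool_rot: [-3.141, 0.0, -2.943]
wrist_force: [-0.0, -0.2, 1.4]
finger_gap: -0.001
gripper_force: 0.8
```

apply_moves --pt "0 0 0 0.03 0 0 0" --pt "0 0 0 0.06 0 0 0" --pt "0 0 0 0.08 0 0 0" --pt "0 0 0 0.08 0 0 0"

```text
t: 8.7
tool_pos: [0.5299, -0.1104, 0.1183]
tool_rot: [-3.14, 0.002, -2.943]
wrist_force: [-6.5, 1.5, 20.0]
finger_gap: -0.003
gripper_force: 10.1
```

```bash
python3 - <<'E'
from h import *
s=arm.read_state();print(s["tool_pos"],s["t"],s["wrist_force"])
w=viewer.camera("wrist");c=viewer.camera("scene")
f=np.hstack([cv2.resize(c[200:290,230:330],(400,360),interpolation=3),cv2.resize(w[130:400,200:441],(400,360),interpolation=3)])
cv2.imwrite("pics/v2.png",f[:,:,::-1])
E
```

```text
[ 0.52990113 -0.11036149  0.11833873] 8.7 [-6.50158018  1.52507483 19.99188754]
```

View pics/v2.png

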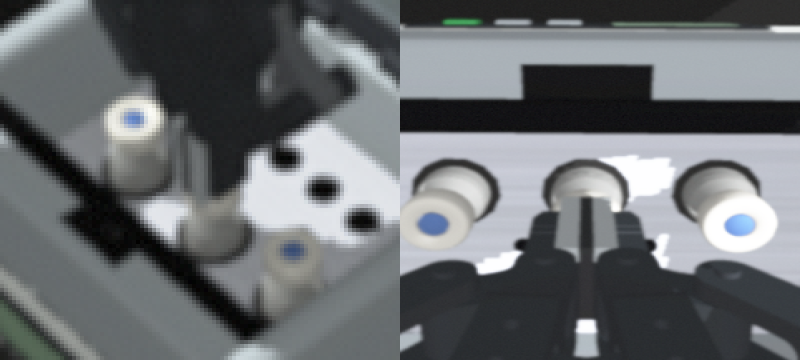

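Hard stop reached (20 N), with the cap level with its neighbours. I'll lift straight up to clear the open cover, then work out the closing arc.

apply_moves --pt "0 0 0 -0.5 0 0 0" --pt "0 0 0 -1.5 0 0 0" --pt "0 0 0 -3.0 0 0 0" --pt "0 0 0 -4.5 0 0 0" --pt "0 0 0 -6.0 0 0 0" --pt "0 0 0 -7.2 0 0 0" --pt "0 0 0 -7.2 0 0 0" --pt "0 0 0 -7.2 0 0 0" --pt "0 0 0 -7.2 0 0 0"

```text
t: 9.7
tool_pos: [0.5292, -0.1101, 0.3307]
tool_rot: [3.14, -0.002, -2.943]
wrist_force: [0.2, -0.4, -0.2]
finger_gap: 0.0
gripper_force: 0.0
```

```bash
python3 - <<'E'
from h import *
p=np.array([.54127,-.10824,.20188])
s=arm.read_state();T=s["tool_pos"];print(T,s["tool_rot"],s["t"],s["wrist_force"])
i=viewer.camera_info("wrist");w=viewer.camera("wrist");c=viewer.camera("scene")
f=np.hstack([cv2.resize(c[110:310,220:400],(360,400),interpolation=3),cv2.resize(w[:,100:580],(400,400))])
cv2.imwrite("pics/v3.png",f[:,:,::-1])
M=R.from_euler("xyz",s["tool_rot"]).as_matrix()
u=lambda P:((np.array(P)-T)@M/.03).round(2)
y=.002
print("behind hi",u(W(p,[.124,y,.33])[0]),"behind lo",u(W(p,[.124,y,.237])[0]))
for th in np.arange(1.8,-.01,-.15):
    r=.128;x=.062-r*np.cos(th)+.006*np.sin(th)+.011; z=.121+r*np.sin(th)+.006*np.cos(th)+.022
    print(round(th,2),np.round([x,z],3),u(W(p,[x,y,z])[0]))
E
```

```text
[ 0.52917237 -0.11008232  0.33065894] [ 3.13986365e+00 -2.46227998e-03 -2.94294294e+00] 9.7 [ 0.22388776 -0.41382544 -0.21067616]
behind hi [-4.54  0.06  0.01] behind lo [-4.55  0.06  3.11]
1.8 [0.108 0.266] [-4.01  0.06  2.14]
1.65 [0.089 0.27 ] [-3.38  0.05  2.01]
1.5 [0.07  0.271] [-2.74  0.05  1.98]
1.35 [0.051 0.269] [-2.11  0.05  2.04]
1.2 [0.032 0.264] [-1.49  0.05  2.2 ]
1.05 [0.015 0.257] [-0.9   0.04  2.45]
0.9 [-0.002  0.247] [-0.35  0.04  2.79]
0.75 [-0.017  0.235] [0.14 0.04 3.2 ]
0.6 [-0.029  0.22 ] [0.56 0.04 3.68]
0.45 [-0.04   0.204] [0.9  0.04 4.22]
0.3 [-0.048  0.187] [1.16 0.03 4.81]
0.15 [-0.053  0.168] [1.33 0.03 5.42]
0.0 [-0.055  0.149] [1.41 0.03 6.06]
```

View pics/v3.png

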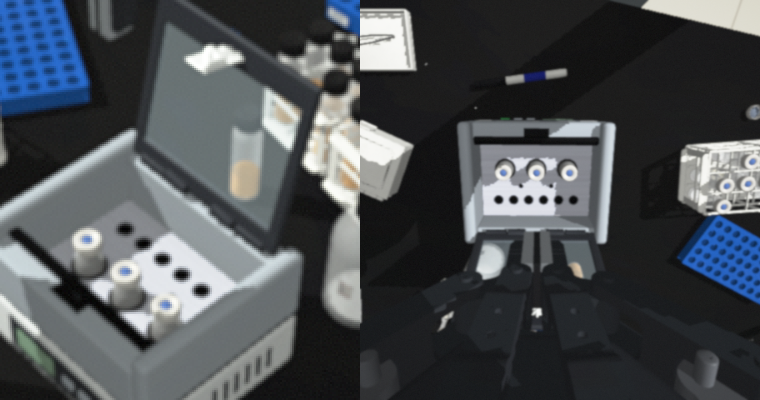

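All three caps are now in line at (87,239), (125,270) and (165,304), so the vial is home. I'll go over and behind the cover.

apply_moves --pt "0 -1.3 0.06 0 0 0 0" --pt "0 -2.7 0.06 0 0 0 0" --pt "0 -4.0 0.06 0 0 0 0" --pt "0 -4.6 0.06 0 0 0 0" --pt "0 -4.6 0.06 0 0 0 0" --pt "0 -4.6 0.06 0 0 0 0" --pt "0 -4.6 0.06 1.0 0 0 0" --pt "0 -4.6 0.06 2.0 0 0 0" --pt "0 -4.6 0.06 2.6 0 0 0" --pt "0 -4.6 0.06 2.6 0 0 0" --pt "0 -4.6 0.06 2.6 0 0 0"

```text
t: 10.9
tool_pos: [0.664, -0.0815, 0.2556]
tool_rot: [-3.141, 0.001, -2.943]
wrist_force: [-0.0, -0.2, 0.4]
finger_gap: 0.0
gripper_force: 0.0
```

```bash
python3 - <<'E'
from h import *
s=arm.read_state();print(s["tool_pos"],s["tool_rot"],s["joint_pos"],s["t"],s["wrist_force"])
w=viewer.camera("wrist");c=viewer.camera("scene")
f=np.hstack([cv2.resize(c[60:300,200:420],(366,400),interpolation=3),cv2.resize(w[:,100:580],(400,400))])
cv2.imwrite("pics/v4.png",f[:,:,::-1])
E
```

```text
[ 0.66399585 -0.08154735  0.25555601] [-3.14100449e+00  9.09356253e-04 -2.94341649e+00] [-2.98726373e-01  5.97756386e-01  9.16498371e-01 -8.36685688e-05
  1.62625813e+00 -2.06770328e+00] 10.9 [-0.00944548 -0.19779473  0.39515617]
```

View pics/v4.png

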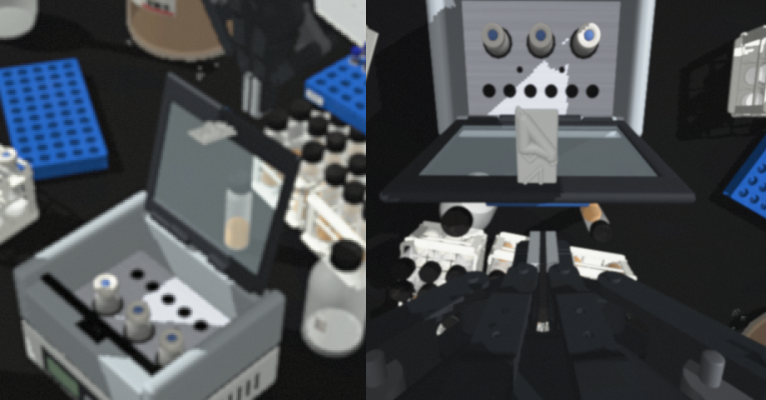

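The fingers are behind the cover with its blue edge just ahead of them (540,206 in the right panel). I'll swing the cover forward along the arc.

apply_moves --pt "0 0.3 0 0.05 0 0 0" --pt "0 0.6 0 0.05 0 0 0" --pt "0 0.9 0 0.02 0 0 0" --pt "0 1.2 0 0 0 0 0" --pt "0 1.5 0 -0.1 0 0 0" --pt "0 1.84 0 -0.2 0 0 0" --pt "0 2.15 0 -0.28 0 0 0" --pt "0 2.45 0 -0.32 0 0 0" --pt "0 2.75 0 -0.3 0 0 0" --pt "0 3.05 0 -0.23 0 0 0"

```text
t: 12.0
tool_pos: [0.5741, -0.0994, 0.2612]
tool_rot: [-3.141, 0.0, -2.943]
wrist_force: [3.3, 1.0, -1.6]
finger_gap: 0.006
gripper_force: 1.2
```

```bash
python3 - <<'E'
from h import *
s=arm.read_state();print(s["tool_pos"],s["t"],s["wrist_force"])
w=viewer.camera("wrist");c=viewer.camera("scene")
f=np.hstack([cv2.resize(c[60:300,200:420],(366,400),interpolation=3),cv2.resize(w[:,100:580],(400,400))])
cv2.imwrite("pics/v5.png",f[:,:,::-1])
E
```

```text
[ 0.57407769 -0.09941538  0.26122215] 12.0 [ 3.30935016  1.03923979 -1.55049919]
```

View pics/v5.png

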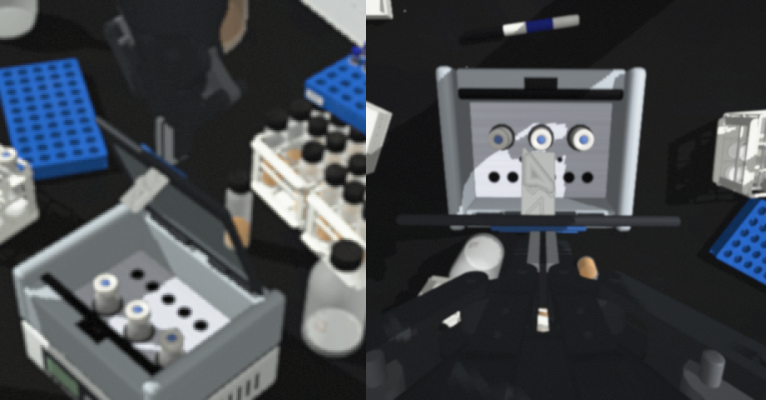

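The pad's blue edge rests on the fingers (540,230), so contact is good. I'll continue down the arc.

apply_moves --pt "0 0.3 0 0.1 0 0 0" --pt "0 0.58 0 0.24 0 0 0" --pt "0 0.86 0 0.4 0 0 0" --pt "0 1.11 0 0.57 0 0 0" --pt "0 1.36 0 0.76 0 0 0" --pt "0 1.59 0 0.97 0 0 0" --pt "0 1.8 0 1.19 0 0 0" --pt "0 1.99 0 1.43 0 0 0" --pt "0 2.17 0 1.69 0 0 0" --pt "0 2.32 0 1.96 0 0 0" --pt "0 2.46 0 2.24 0 0 0" --pt "0 2.58 0 2.53 0 0 0"

```text
t: 13.3
tool_pos: [0.4984, -0.1146, 0.1845]
tool_rot: [3.141, -0.0, -2.943]
wrist_force: [-1.1, -0.4, 3.1]
finger_gap: 0.004
gripper_force: 1.5
```

apply_moves --pt "0 0.1 0 0.3 0 0 0" --pt "0 0.18 0 0.6 0 0 0" --pt "0 0.25 0 0.9 0 0 0" --pt "0 0.3 0 1.1 0 0 0" --pt "0 0.33 0 1.22 0 0 0" --pt "0 0.33 0 1.3 0 0 0" --pt "0 0.33 0 1.36 0 0 0" --pt "0 0.33 0 1.42 0 0 0" --pt "0 0.33 0 1.46 0 0 0" --pt "0 0.33 0 1.46 0 0 0"

```text
t: 14.3
tool_pos: [0.4891, -0.1166, 0.1425]
tool_rot: [-3.141, 0.0, -2.943]
wrist_force: [-3.5, 0.9, 11.3]
finger_gap: -0.004
gripper_force: 5.8
```

At the stop again (z 0.1425, 11 N). I'll lift straight up to release and back off, then wait and look.

apply_moves --pt "0 0 0 -0.1 0 0 0" --pt "0 0 0 -0.25 0 0 0" --pt "0 0 0 -0.5 0 0 0" --pt "0 1.0 0 -0.8 0 0 0" --pt "0 2.5 0 -1.2 0 0 0" --pt "0 3.8 0 -2.0 0 0 0" --pt "0 3.8 0 -3.0 0 0 0" --pt "0 3.8 0 -3.5 0 0 0" --pt "0 3.8 0 -3.5 0 0 0" --pt "0 3.8 0 -3.5 0 0 0" --pt "0 3.8 0 -3.5 0 0 0" --pt "0 3.8 0 -3.5 0 0 0"

```text
t: 15.5
tool_pos: [0.3772, -0.1387, 0.2456]
tool_rot: [3.14, -0.001, -2.943]
wrist_force: [0.7, 0.4, 0.6]
finger_gap: 0.0
gripper_force: 0.0
```

apply_moves --pt "0 0 0 0 0 0 0" --pt "0 0 0 0 0 0 0" --pt "0 0 0 0 0 0 0" --pt "0 0 0 0 0 0 0" --pt "0 0 0 0 0 0 0" --pt "0 0 0 0 0 0 0" --pt "0 0 0 0 0 0 0" --pt "0 0 0 0 0 0 0" --pt "0 0 0 0 0 0 0" --pt "0 0 0 0 0 0 0"

```text
t: 16.5
tool_pos: [0.3774, -0.139, 0.2465]
tool_rot: [-3.142, 0.0, -2.943]
wrist_force: [-0.1, -0.2, 0.5]
finger_gap: -0.0
gripper_force: 0.0
```

```bash
python3 - <<'E'
from h import *
s=arm.read_state();print(s["tool_pos"],s["t"],s["wrist_force"])
t=viewer.camera("top");c=viewer.camera("scene")
f=np.hstack([cv2.resize(c[130:370,170:430],(433,400),interpolation=3),cv2.resize(t[140:350,220:390],(324,400),interpolation=3)])
cv2.imwrite("pics/v6.png",f[:,:,::-1])
E
```

```text
[ 0.37738141 -0.13900286  0.24648604] 16.5 [-0.07790951 -0.18786558  0.47988472]
```

View pics/v6.png

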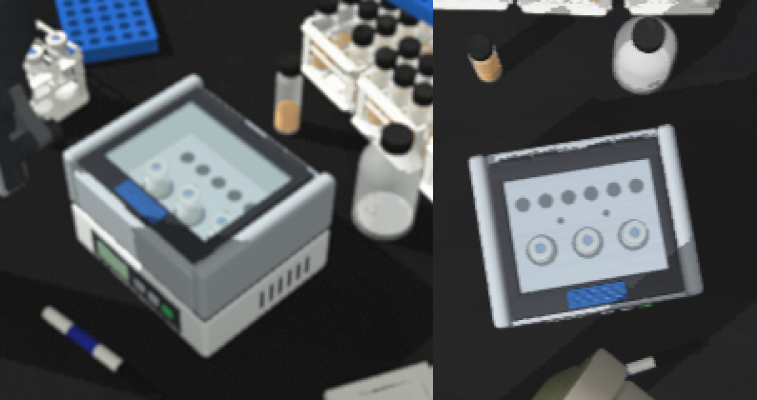

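The cover is shut and has stayed shut with the arm clear. The caps at (156,165), (189,191) and (223,220) are in line, and the bottle, extract vial and marker are where they were.

```bash
python3 -c "
from station import workorder
print(workorder.close_job())"
```

```text
the job is handed in; nothing more can be done
None
```

The job is handed in at about 16.6 s: the cover was popped open, the red vial pushed down to its hard stop level with the others, and the cover closed and latched, with the bottle, extract vial and marker left where they stood.

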